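# Switch on the bench supply for the outboard test

### The arm

A 6-joint arm with a two-finger parallel gripper is mounted at the origin on the work surface. World frame = base frame: x ahead of the robot, y to its left, z up, the work surface at z = 0. Lengths are in m, angles in rad, forces in N, time in s.
With the tool pointing down it reaches from about 0.35 to 0.975 m from the base axis. Payload 4.9 kg.
Tool frame: the origin (TCP) lies midway between the tips of the shut fingers; the grasp point (between the pads) lies 19 mm behind it; z points along the fingers, y is the line along which they close (so a half turn about z gives the same grasp; the last joint's range is limited). The gripper opens to 85 mm and grips with 20 to 120 N. Pads are 22 mm wide; open, the fingers measure 114 mm over their backs; the gripper's body (76 mm by 85 mm) begins 54 mm behind the grasp point. The pads swing forward as they close: fully open they stand 13 mm farther back than shut.
Start: joints at [1.147, 0.053, 1.613, -0, 1.476, -0.119], TCP at [0.188, 0.596, 0.231] pointing down, gripper open.
Joint ranges: [-3.01, 3.01], [-1.01, 2.22], [0.06, 2.58], [-1.02, 4.17], [0.09, 2.62], [-3.14, 3.14]. Speed limits (rad/s): [2.57, 2.57, 3.14, 3.14, 3.14, 3.14].

### API

Orientations are given as a unit quaternion [w, x, y, z].
In Python, from plant import state, grab_frame, job_done, cut_out, place_of gives the robot as it stands.
- The arm moves only by the tool jog_arm, never from a script. Its argument "motion" is text: rows parted by semicolons, each of 7 numbers parted by spaces: the opening in per cent of the stroke, from 0 (shut) to 100 (fully open), then the shift along the tool's x, y, z as a fraction of full scale, then the turn, a rotation vector about the tool's x, y, z as a fraction of full scale. A call has exactly 5 rows; each row is the pose to reach, as a shift and turn from the pose commanded when the call began, along the tool's axes at that moment; what a row does not reach only later rows make up. Full scale, the value 1, is 50 cm for a shift and 1.5 rad for a turn. A row lasts 1/8 s, in which the tool goes at most 62.5 mm and 10.7 degrees, less where a joint would pass 70% of its speed; a pose out of reach is approached as far as the arm can. A call with a number of a shift or a turn outside -1 to 1 is refused whole. A call with a gripper value outside its range is refused whole. The fingers move at their own pace and stop on an object; the grip force is fixed at half the most. Time passes only in rows, so rows that repeat a pose let the fingers close, or fill a call up. It gives the time, the measured TCP pose, the force, the opening and the grip force at its end, in the units of the state.
- state(): the state, without advancing time (a new reading comes with each control period).
- grab_frame(name): name is "side" or "top" or "wrist"; returns a dict with "color" (400x640x3 uint8, red, green, blue), "range_z" (400x640 float32, m along the optical axis (not along the pixel's ray), 0 where there is no reading), "intrinsics" (3x3 intrinsics, pixels), "k1" (the pictures are not rectified: a ray, as slopes to the right and down, at radius r is drawn at 1 + k1 r^2 times it, then the intrinsics apply), "world_from_camera" (4x4, takes a point from camera to world coordinates). Camera axes: x right, y up, looking along -z (the intrinsics and any distortion apply to the point x, -y, -z); pixel columns grow to the right and rows downward; lengths in m; the calibration is good to about 2 mm. A picture is of the moment at which its call begins.
- job_done(): hands the job in; it is judged then, once.
Trained networks look in the newest picture that a camera, given by its name, has taken for a name from the list of things; names that differ only in an ending like _2 or _b are one class to them, and where a whole thing is asked for, a point or a joint stands for the part that bears it (a point fixed in the world has none). Each returns a list of dicts, best first, with "p" (0 to 1); they miss things now and then, are a little off and sometimes report something else, mostly with a low value. They report only what shows in the picture. A call takes as long as a camera call.
- cut_out(camera, thing): "pixels" (400x640 bool, what is visible of it).
- place_of(camera, thing): "at" ([x, y, z] in m, in world coordinates, good to about 4 mm: a listed point, or the origin of a listed thing).
The state is a dict: "time": time; "joint_pos": joint angles; "joint_vel": joint speeds; "joint_efforts": joint torques, N m; "tool_pos": TCP position; "tool_rot": TCP orientation; "contact_force": force on the tool from outside, world axes, zero at the start; "ft_torque": the same for the moment, N m; "gripper_width": opening from 0.0 (shut) to 1.0 (fully open); "grasp_force": force on a finger pad.
Only numpy, scipy, OpenCV 4.12 (cv2) and the standard library are available. Lean on these libraries where they do the work, as an engineer would, in place of code of your own. Each camera call takes 0.05 s, during which the arm holds its last target. There are 200 camera calls.

### The job

Switch on the bench supply: on the white switch box, press down the raised end of the widest of the three rocker switches until it snaps over and stays over. Leave the two slim rockers in the positions they are in, then take the hand away.

Things in the scene. Friction and masses are not known exactly. Their poses are not given: they have to be found in the camera images.
- wide (a joint): The widest of three black rocker switches (cap 64 mm long, 44 wide; the others 22 wide), side by side in any order, 80 mm apart, on top (z = 0.060) of a low white box, 150 x 280 x 60 mm, fixed to the bench. 0 rad = off (as it starts, one end 14 mm higher), 0.44 = fully on, that end down on its stop. Over-centre spring: past 0.22 it snaps on by itself and stays. Hinge 13 mm above the box.
- wide_press (a point): Where to press the wide rocker: on top of its raised end, mid-width, 22 mm from the hinge (the cap ends 10 mm farther out). Off: z = 0.085. About 4 N starts it, less as it goes; 5 mm down is the snap point, 9 mm down (z = 0.076) fully on. While off, x is level from the hinge to the raised end, y level along the hinge, z up; it turns with the cap.
- slim_a (a joint): A slim rocker (cap 64 x 22 mm) of the same kind on the same box, in another of the three places, mounted the other way round: its raised end is opposite to the wide one's. It starts at 0 rad; flipped it would read 0.44. To be left as it is.
- slim_b (a joint): The other slim rocker (cap 64 x 22 mm), in the remaining place, its raised end on the same side as the wide one's. It starts at 0 rad; flipped it would read 0.44. To be left as it is.

How it is judged:
By the outcome, as a careful person would: the job done as asked, in the order asked, and still so for the second after the job is handed in, with the robot touching nothing.
It also fails if it takes over 29 s, if anything falls off the work surface, if the arm or the gripper's body presses on something with over 40 N, if the wrist force passes 120 N, or if a joint passes its speed limit or range.

## Working session

There is one attempt and no reset: what is moved stays moved. The work goes in short steps, Python scripts to look and compute and a tool call to move; the robot and the scene stay as the last step left them, time stands still between calls to the robot, and variables do not carry over. Pictures are saved under pics/ and viewed, at most 10 in all, crops included, and the job is handed in when it is done.

Besides the shell and the picture viewer there is one more tool, called after "Call:" as name(argument=value, ...) on one line, values as JSON. jog_arm: Moves the arm, as the interface text tells. Shift numbers are shares of 50 cm and turn numbers shares of 1.5 rad, none past 1 either way. Its arguments: {"type":"object","properties":{"motion":{"type":"string"}},"required":["motion"]}

```bash
mkdir -p pics; python3 - <<'E'
from plant import *
import cv2,numpy as np
s=state();print(s['time'],s['tool_pos'],s['tool_rot'],s['gripper_width'])
for c in('top','side'):
    f=grab_frame(c);cv2.imwrite(f'pics/{c}0.png',f['color'][:,:,::-1])
    for n in('wide_press','wide','slim_a'):
        print(c,n,[(round(d['p'],2),np.round(d['at'],3)) for d in place_of(c,n)])
    for d in cut_out(c,'wide'):
        m=np.argwhere(d['pixels']);print(d['p'],m.mean(0),len(m))
E
```

```text
0.0 [0.18731954 0.59561107 0.23005338] [-2.71010338e-04  1.51802130e-01  9.88410372e-01 -9.88557202e-04] 1.0007633106020306
top wide_press [(0.57, array([0.62 , 0.052, 0.089]))]Traceback (most recent call last):
  File "<stdin>", line 7, in <module>
ValueError: it knows: wide_press
```

View pics/top0.png

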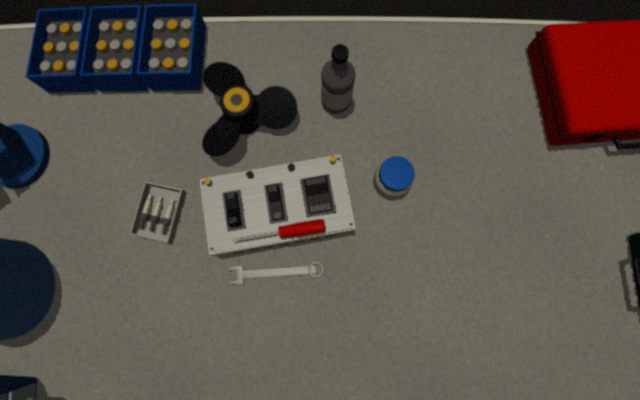

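The top view shows the white box at columns 203–355, rows 155–255. The wide rocker is at about (317,194) and the slim ones at (234,210) and (276,202). A red screwdriver lies on the box near row 230.

```bash
cat > h.py <<'E'
import numpy as np,cv2
def pts(f,uv):
    K=f['intrinsics'];k=f['k1'];uv=np.array(uv,float).reshape(-1,1,2)
    n=cv2.undistortPoints(uv,K,np.array([k,0,0,0,0.]))[:,0]
    z=np.array([f['range_z'][int(v),int(u)] for u,v in uv[:,0]])
    p=np.c_[n[:,0]*z,-n[:,1]*z,-z,np.ones(len(z))]
    return (f['world_from_camera']@p.T).T[:,:3]
E
python3 - <<'E'
from plant import *
from h import *
fs={}
for c in('top','side'):
    f=fs[c]=grab_frame(c)
    print(c,[(round(d['p'],2),np.round(d['at'],3)) for d in place_of(c,'wide_press')])
    for d in cut_out(c,'wide_press'):
        m=np.argwhere(d['pixels'])[:,::-1];print(d['p'],m.mean(0),m.min(0),m.max(0),len(m))
        P=pts(f,m);print(np.round(np.median(P,0),3),cv2.minAreaRect(P[:,:2].astype(np.float32)))
        if c=='top': # plane fit of z against x,y
            A=np.c_[P[:,:2]-P[:,:2].mean(0),np.ones(len(P))];print('z grad',np.linalg.lstsq(A,P[:,2],rcond=None)[0])
f=fs['top']
print(np.round(pts(f,[(207,180),(340,159),(211,250),(350,230),(302,228),(327,215),(234,196),(234,224),(274,188),(276,217),(311,180),(323,178),(313,212),(327,208),(291,167)]),3))
a=cv2.resize(f['color'][145:265,195:365,::-1],None,fx=4,fy=4,interpolation=cv2.INTER_CUBIC)
cv2.imwrite('pics/crop1.png',cv2.convertScaleAbs(a,alpha=1.5,beta=20))
cv2.imwrite('pics/side1.png',fs['side']['color'][:,:,::-1])
E
```

```text
top [(0.92, array([0.623, 0.054, 0.089]))]
0.96 [317.24907975 194.28588957] [304 177] [331 212] 815
[0.603 0.052 0.078] ((0.5447419881820679, 0.04040023684501648), (0.18132679164409637, 0.04512301832437515), 9.946603775024414)
z grad [-0.85381825  0.10537536  0.08205779]
side [(0.78, array([0.627, 0.055, 0.084]))]
0.82 [329.90226337 209.73251029] [308 192] [352 227] 972
[0.605 0.046 0.077] ((0.580286979675293, -0.14589694142341614), (0.4812471866607666, 0.06977970898151398), 82.79537963867188)
[[ 0.63   0.259  0.074]
 [ 0.676  0.008  0.059]
 [ 0.5    0.247  0.062]
 [ 0.54  -0.01   0.053]
 [ 0.539  0.078  0.084]
 [ 0.567  0.033  0.06 ]
 [ 0.599  0.206  0.075]
 [ 0.546  0.201  0.085]
 [ 0.613  0.13   0.085]
 [ 0.56   0.126  0.076]
 [ 0.628  0.063  0.087]
 [ 0.632  0.041  0.086]
 [ 0.57   0.059  0.075]
 [ 0.578  0.033  0.076]
 [ 0.656  0.101  0.072]]
```

View pics/crop1.png

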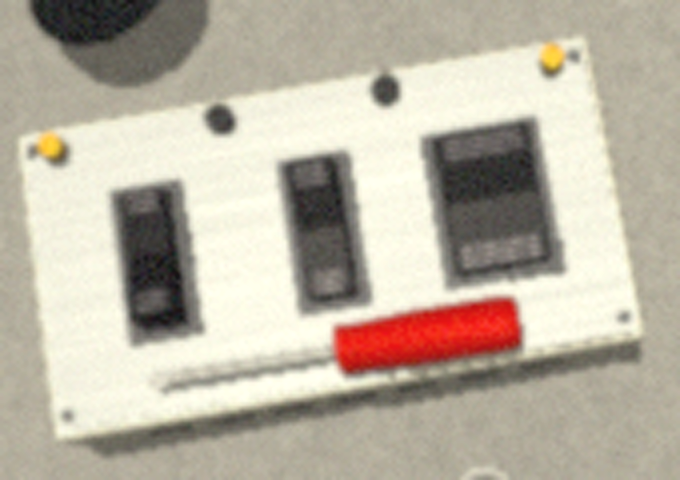

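View pics/side1.png

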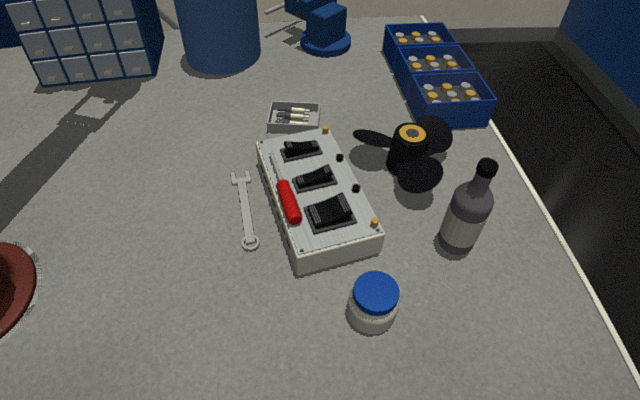

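The raised (far, +x) end of the wide rocker sits near (0.624, 0.054). The screwdriver lies on the near side, out of the way. I'll approach at height with the fingers shut.

Call:
jog_arm(motion="0 -0.08 -0.053 0 0 0 0; 0 -0.17 -0.113 0 0 0 0; 0 -0.26 -0.173 0 0 0 0; 0 -0.35 -0.233 0 0 0 0; 0 -0.44 -0.293 0 0 0 0")

```text
time: 1.02
tool_pos: [0.3543, 0.389, 0.2316]
tool_rot: [0.0, 0.152, 0.988, 0.0]
contact_force: [0.8, -0.2, -0.6]
gripper_width: -0.001
grasp_force: 0.0
```

Call:
jog_arm(motion="0 -0.09 -0.06 0 0 0 0; 0 -0.18 -0.12 0 0 0 0; 0 -0.27 -0.18 0 0 0 0; 0 -0.36 -0.24 0 0 0 0; 0 -0.45 -0.3 0 0 0 0")

```text
time: 1.65
tool_pos: [0.5241, 0.1783, 0.2316]
tool_rot: [0.0, 0.152, 0.988, 0.0]
contact_force: [-1.0, 0.1, 0.7]
gripper_width: -0.004
grasp_force: 0.0
```

Call:
jog_arm(motion="0 -0.07 -0.045 0.04 0 0 -0.08; 0 -0.14 -0.09 0.08 0 0 -0.16; 0 -0.21 -0.14 0.12 0 0 -0.24; 0 -0.265 -0.177 0.18 0 0 -0.29; 0 -0.265 -0.177 0.2 0 0 -0.29")

```text
time: 2.28
tool_pos: [0.6225, 0.0539, 0.1287]
tool_rot: [-0.002, -0.064, 0.998, 0.0]
contact_force: [0.0, 0.6, -0.8]
gripper_width: 0.001
grasp_force: 0.0
```

```bash
python3 - <<'E'
from plant import *
from h import *
s=state();print(s['time'],s['tool_pos'],s['tool_rot'],s['contact_force'])
out=[]
for c in('wrist','side'):
    f=grab_frame(c);print([(round(d['p'],2),np.round(d['at'],3)) for d in place_of(c,'wide_press')])
    out.append(f['color'][:,:,::-1] if c=='wrist' else cv2.resize(f['color'][100:300,200:520,::-1],(640,400)))
cv2.imwrite('pics/w2.png',cv2.resize(np.vstack(out),(480,600)))
E
```

```text
2.275 [0.62252065 0.05386925 0.12874892] [-1.79645408e-03 -6.35299934e-02  9.97978308e-01  9.89499290e-05] [ 0.00856984  0.6395446  -0.75141859]
[(0.84, array([0.624, 0.052, 0.088]))]
[(0.65, array([0.624, 0.053, 0.084]))]
```

View pics/w2.png

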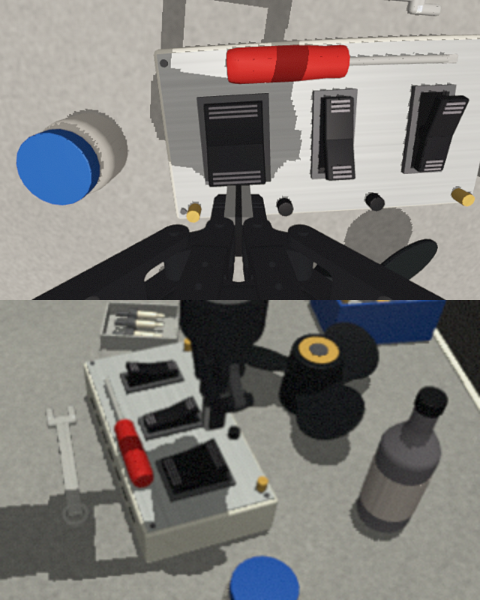

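The wrist view shows the shut fingers lined up mid-width over the wide rocker's raised end, near (238,190). Now I'll press, watching the force.

Call:
jog_arm(motion="0 0 0 0.04 0 0 0; 0 0 0 0.07 0 0 0; 0 0 0 0.085 0 0 0; 0 0 0 0.095 0 0 0; 0 0 0 0.1 0 0 0")

```text
time: 3.1
tool_pos: [0.6233, 0.0557, 0.0815]
tool_rot: [0.0, -0.065, 0.998, 0.0]
contact_force: [0.3, 1.2, 0.8]
gripper_width: -0.003
grasp_force: 0.4
```

Call:
jog_arm(motion="0 0 0 0.003 0 0 0; 0 0 0 0.006 0 0 0; 0 0 0 0.008 0 0 0; 0 0 0 0.01 0 0 0; 0 0 0 0.01 0 0 0")

```text
time: 3.72
tool_pos: [0.6229, 0.0555, 0.0767]
tool_rot: [-0.0, -0.065, 0.998, -0.0]
contact_force: [-1.5, -0.1, 3.0]
gripper_width: -0.0
grasp_force: 1.2
```

Now I'll retreat straight up and check.

Call:
jog_arm(motion="0 0 0 0.003 0 0 0; 0 0 0 -0.05 0 0 0; 0 0 0 -0.12 0 0 0; 0 0 0 -0.2 0 0 0; 0 0 0 -0.28 0 0 0")

```text
time: 4.35
tool_pos: [0.6228, 0.0557, 0.2171]
tool_rot: [-0.0, -0.065, 0.998, 0.0]
contact_force: [0.5, 0.3, 0.1]
gripper_width: 0.002
grasp_force: 0.0
```

```bash
python3 - <<'E'
from plant import *
from h import *
s=state();print(s['time'],s['tool_pos'],s['contact_force'])
out=[]
for c in('wrist','side'):
    f=grab_frame(c);print([(round(d['p'],2),np.round(d['at'],3)) for d in place_of(c,'wide_press')])
    out.append(f['color'][:,:,::-1] if c=='wrist' else cv2.resize(f['color'][100:300,200:520,::-1],(640,400)))
cv2.imwrite('pics/w3.png',cv2.resize(np.vstack(out),(480,600)))
E
```

```text
4.35 [0.62275939 0.0556563  0.21707201] [0.45523498 0.33960641 0.10172109]
[(0.66, array([0.628, 0.053, 0.076]))]
[(0.84, array([0.626, 0.055, 0.072]))]
```

View pics/w3.png

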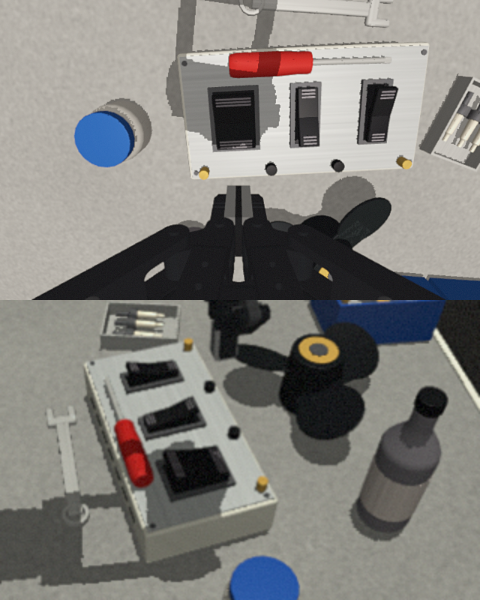

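The wide rocker has flipped: its far end is down at z ≈ 0.074 and its near end is up, near (195,455) in the side crop. The slim rockers and the screwdriver haven't moved.

```bash
python3 -c "from plant import *;print(job_done())"
```

```text
the job is handed in; nothing more can be done
None
```

The wide rocker is pressed over and stayed on, both slim rockers are as they were, and the hand was clear at about 4.4 s when I handed the job in; no verdict came back.

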